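Box the rock core and shut the case

ROBOT

A 6-joint arm with a two-finger parallel gripper is mounted at the origin on the work surface. World frame = base frame: x ahead of the robot, y to its left, z up, the work surface at z = 0. Lengths are in mm, angles in rad, forces in N, time in s.
With the tool pointing down it reaches from about 275 to 1000 mm from the base axis. Payload 8.4 kg.
Tool frame: the origin (TCP) lies midway between the tips of the shut fingers; the grasp point (between the pads) lies 19 mm behind it; z points along the fingers, x is the direction in which the jaws open and shut, and the axes are right-handed (so a half turn about z gives the same grasp; the last joint's range is limited). The gripper opens to 85 mm and grips with 20 to 120 N. Pads are 22 mm wide; open, the fingers measure 114 mm over their backs; the gripper's body (76 mm by 85 mm) begins 54 mm behind the grasp point. The pads swing forward as they close: fully open they stand 13 mm farther back than shut.
Start: joints at [1.142, 0.353, 1.633, -0, 1.155, -0.002], TCP at [258.724, 568.937, 231.281] pointing down, gripper open.
Joint ranges: [-2.63, 2.63], [-0.92, 2.1], [0.06, 2.66], [-1.3, 4.44], [0, 2.69], [-3.02, 3.02]. Speed limits (rad/s): [2.22, 2.22, 2.79, 3.14, 3.14, 3.14].

INTERFACE

Orientations are given as [roll, pitch, yaw] about the fixed x, y, z axes, in that order (R = Rz(yaw) Ry(pitch) Rx(roll)).
In Python, from rig import sense, grab_frame, camera_model, job gives the robot as it stands.
- The arm moves only by the tool arm_command, never from a script. Its argument "plan" is a list of rows, each an object with "translation": the shift along the tool's x, y, z in cm, a list of three; "twist": the turn about the tool's z in rad; "gripper": the opening, from 0 (shut) to 1 (fully open). A call has exactly 5 rows; each row is the pose to reach, as a shift and turn from the pose measured when the call began, along the tool's axes at that moment; what a row does not reach only later rows make up. A row lasts 1/12 s, in which the tool goes at most 41.7 mm and 7.16 degrees, less where a joint would pass 70% of its speed; a pose out of reach is approached as far as the arm can. A call with a gripper value outside its range is refused whole. The fingers move at their own pace and stop on an object; "squeeze" is the grip in N (left out, the last holds). Time passes only in rows, so rows that repeat a pose let the fingers close, or fill a call up. It gives the time, the measured TCP pose, the force and the opening at its end, in the units of the state.
- sense(): the state, without advancing time (a new reading comes with each control period).
- grab_frame(name): name is "scene" or "side" or "wrist"; returns the picture (400x640x3 uint8, blue, green, red); there is no depth.
- camera_model(name): a dict with "fx", "fy", "cx", "cy" (pixels), "dist_coeffs" ([k1, k2, p1, p2, k3] as OpenCV has them; the pictures are not rectified), "pose" (4x4, takes a point from camera to world coordinates). Camera axes: x right, y down, z forward; pixel columns grow to the right and rows downward; lengths in mm; the calibration is good to about 2 mm. A picture is of the moment at which its call begins: read the wrist's pose just before it. camera_model takes no time and is no camera call; for the wrist camera it gives the pose at the moment of the call.
- job.sign_off(): hands the job in, once; it reports no verdict.
The state is a dict: "clock": time; "qpos": joint angles; "qvel": joint speeds; "joint_efforts": joint torques, N m; "eef_pos": TCP position; "tcp_rot": TCP orientation; "contact_force": force on the tool from outside, world axes, zero at the start; "wrist_torque": the same for the moment, N m; "opening": opening from 0.0 (shut) to 1.0 (fully open).
Only numpy, scipy, OpenCV 4.12 (cv2) and the standard library are available. Lean on these libraries where they do the work, as an engineer would, in place of code of your own. Each camera call takes 0.05 s, during which the arm holds its last target.

TASK

Lay the striped sandstone core in the deep bay of the open plywood case, where nothing stands above the rim (in the shallow bay it would stick out); set it down rather than dropping it. Once it lies below the rim and you have let go of it, close the lid fully, without slamming it or pressing it against the core, and leave the mortar, pestle and vial rack where they stand.

Things in the scene. Friction and masses are not known exactly. Their poses are not given: they have to be found in the camera images.
- core: Red striped sandstone core, a solid cylinder 130 mm long and 42 mm in diameter, about 0.4 kg, lying level on a metal saddle. Origin at the middle of its axis, which is its x axis.
- saddle: Low fixed aluminium saddle that carries the core at the start, 126 mm long (its x, along the core) and 62 mm wide; origin at the centre of its underside on the bench. The core rests 8 mm above the bench, between 14 mm high stops at 42 to 58 mm either side of the middle; at the middle of the core both its flanks are free for fingers. The saddle may be left or right of the robot's centre line and the case on the other side.
- case: Plywood case fixed to the bench, 160 mm (its x) by 199 mm (its y) and 60 mm high to the rim, walls, floor and middle partition 5 mm thick. Origin at the centre of its underside; x points away from the robot to the hinge side, z up. The partition, also 60 mm high, runs along x at y = 0 and leaves two bays, each 150 mm (x) by 92 mm (y), centred at y = +48.5 and -48.5 mm. Each bay has a grey plastic liner on its floor; the bay with the thin liner is the deep one.
- thin_liner: Grey liner plate fixed in the deep bay, 148 mm (its x) by 90 mm by 4 mm thick, axes parallel to the case; may be in either bay. Origin at the centre of its underside, 5 mm above the bench. Two ribs 5 mm wide and 5 mm high run along x at y = +/-17.5 mm and keep the core from rolling: lying between them, its axis is 25 mm above this origin and its top 9 mm below the rim.
- thick_liner: Grey liner plate in the other, shallow bay: the same but 28 mm thick, so a core lying there stands 15 mm above the rim. Origin at the centre of its underside, 5 mm above the bench.
- lid (a joint): Lid angle in rad: 0 closed flat on the rim, about 1.57 upright, 1.95 at its stop leaning away from the robot. It starts at 1.6 to 1.85. The lid is a plywood panel 160 mm by 199 mm by 8 mm, 0.3 kg, with a steel tab 60 mm wide and 8 mm thick that reaches 20 mm beyond the middle of its free edge. The stiff hinge (about 0.36 N m) holds it wherever it is left, so it has to be pushed all the way down; a few newtons near the free edge are enough.
- lid_hinge (a point): Middle of the hinge line, on the lid's inner face: at x = 80 mm, y = 0, z = 60.5 mm of the case. The hinge line is parallel to the case's y.
- lid_edge (a point): Middle of the tab's end, on the lid's outer face (the upper face when closed; it faces away from the robot when open): 180 mm from the hinge line along the lid and 8 mm out from its inner face.
- mortar: Blue ceramic mortar, a bowl 110 mm across and 65 mm high, loose bystander. Origin at the centre of its underside.
- pestle: Brass pestle standing on end, 122 mm high, 42 mm across at the foot, loose bystander. Origin at the centre of its underside.
- vial_rack: Wooden block 55 by 150 by 35 mm holding three orange plastic vials, 104 mm high in all, loose bystander. Origin at the centre of its underside.
Things that resemble listed ones, but are neither listed nor needed, are in the scene too. Leave any blue or white look-alike of the core alone.

How it is judged:
By the outcome, as a careful person would: the job done as asked, in the order asked, and still so for the second after the job is handed in, with the robot touching nothing.
It also fails if it takes over 64 s, if anything falls off the work surface, if the arm or the gripper's body presses on something with over 40 N, if the wrist force passes 120 N, or if a joint passes its speed limit or range.

## Working session

There is one attempt and no reset: what is moved stays moved. The work goes in short steps, Python scripts to look and compute and a tool call to move; the robot and the scene stay as the last step left them, time stands still between calls to the robot, and variables do not carry over. Pictures are saved under pics/ and viewed, and the job is handed in when it is done.

Besides the shell and the picture viewer there is one more tool, called after "Call:" as a command line: name --argument value ..., lists and objects as JSON in quotes. arm_command: Moves the arm, as the interface text tells. Its arguments: {"type":"object","properties":{"plan":{"type":"array","items":{"type":"object","properties":{"translation":{"type":"array","items":{"type":"number"}},"twist":{"type":"number"},"gripper":{"type":"number"}}}},"squeeze":{"type":"number"}},"required":["plan"]}

```bash
mkdir -p pics; ls; python3 - <<'E'
from rig import sense, grab_frame, camera_model
import cv2
for n in ["scene","side","wrist"]:
    m=camera_model(n); print(n,m)
    cv2.imwrite(f"pics/{n}0.png",grab_frame(n))
print(sense())
E
```

```text
pics
scene {'fx': 519.0914520012457, 'fy': 519.0914520012457, 'cx': 320.06662012361545, 'cy': 200.69810052094147, 'dist_coeffs': array([-0.03037813,  0.        ,  0.        ,  0.        ,  0.        ]), 'pose': array([[ 4.13811413e-01,  6.31848755e-01, -6.55383296e-01,
         1.42592804e+03],
       [ 9.10351357e-01, -2.90789824e-01,  2.94451498e-01,
        -4.25126831e+02],
       [-4.52998098e-03, -7.18476463e-01, -6.95536520e-01,
         1.10884845e+03],
       [ 0.00000000e+00,  0.00000000e+00,  0.00000000e+00,
         1.00000000e+00]])}
side {'fx': 379.47031309080097, 'fy': 379.47031309080097, 'cx': 318.4396630574253, 'cy': 202.10407232994265, 'dist_coeffs': array([-0.03103746,  0.        ,  0.        ,  0.        ,  0.        ]), 'pose': array([[ 8.89264501e-01, -2.80880019e-01,  3.60991775e-01,
         1.71157206e+01],
       [-4.57274930e-01, -5.27990125e-01,  7.15629839e-01,
        -8.48204028e+02],
       [-1.04060300e-02, -8.01456700e-01, -5.97962266e-01,
         8.06947991e+02],
       [ 0.00000000e+00,  0.00000000e+00,  0.00000000e+00,
         1.00000000e+00]])}
[... 538 characters left out ...]
]])}
{'clock': 0.15, 'qpos': array([ 1.14158766e+00,  3.53513552e-01,  1.63394001e+00,  1.92640131e-05,
        1.15518843e+00, -2.42354566e-03]), 'qvel': array([-1.44382118e-03, -1.71272990e-03, -2.00794988e-03, -8.97951537e-04,
        8.71081885e-05,  6.32379014e-04]), 'joint_efforts': array([-1.36189504e-05, -6.05635071e+01, -3.42336452e+01,  3.97190718e-05,
        6.23759712e-03, -5.51824229e-06]), 'eef_pos': array([258.57962988, 568.6183193 , 230.72880709]), 'tcp_rot': array([-3.14157249e+00,  1.04929211e-03,  1.14400343e+00]), 'contact_force': array([-0.17987682, -0.11097625, -0.17667597]), 'wrist_torque': array([-0.02009833, -0.01978049,  0.02668067]), 'opening': 0.9978732807196431}
```

View pics/scene0.png

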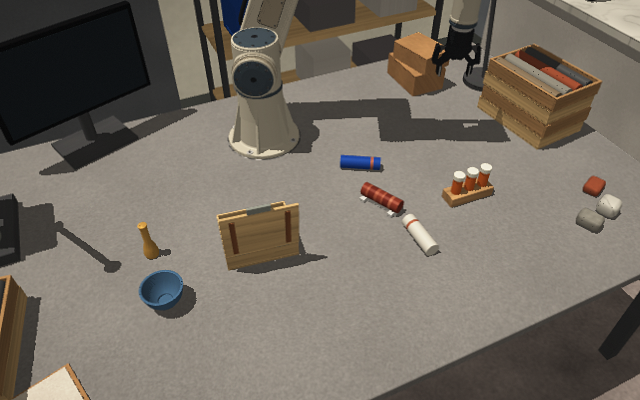

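View pics/side0.png

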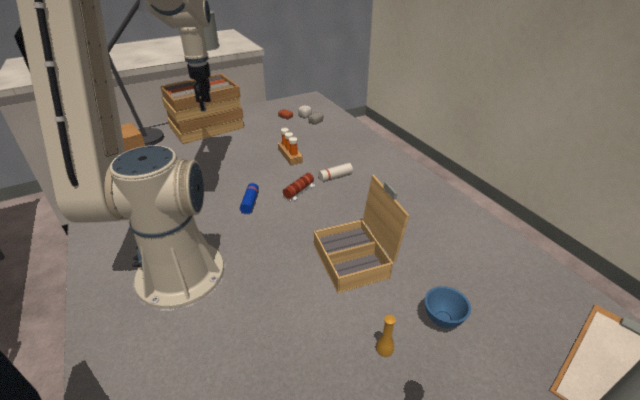

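View pics/wrist0.png

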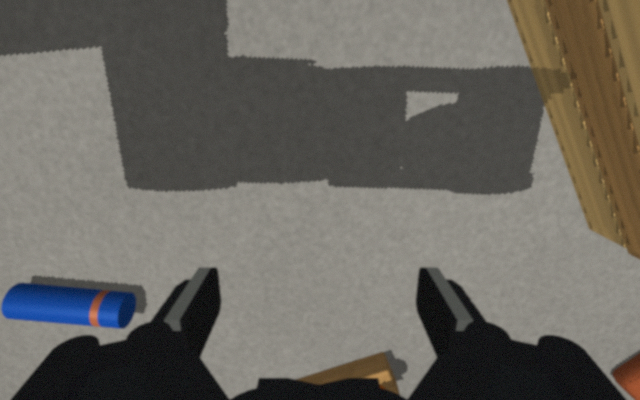

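The scene view shows the red striped cylinder at (382,197), with the blue look-alike at (361,162) and the white one at (421,235). The case is at (260,235). In the side view the red one is at (298,185), blue at (250,198), white at (336,172), and the open case at (352,255). Only the red striped one, lying on a metal saddle, fits the description. I'll enlarge the core and the bays to confirm.

```bash
cat > h.py <<'E'
import numpy as np, cv2
from rig import sense, grab_frame, camera_model
def ray(m,p):
    K=np.array([[m['fx'],0,m['cx']],[0,m['fy'],m['cy']],[0,0,1]])
    u=cv2.undistortPoints(np.array([[p]],float),K,np.array(m['dist_coeffs']))[0,0]
    T=np.array(m['pose']); d=T[:3,:3]@np.array([u[0],u[1],1]); return T[:3,3],d/np.linalg.norm(d)
def plane(m,p,z):
    o,d=ray(m,p); return o+d*(z-o[2])/d[2]
def tri(obs):
    A=np.zeros((3,3));b=np.zeros(3);R=[ray(m,p) for m,p in obs]
    for o,d in R:
        P=np.eye(3)-np.outer(d,d);A+=P;b+=P@o
    x=np.linalg.solve(A,b); return x,[np.linalg.norm(np.cross(x-o,d)) for o,d in R]
def proj(m,X):
    T=np.linalg.inv(np.array(m['pose'])); K=np.array([[m['fx'],0,m['cx']],[0,m['fy'],m['cy']],[0,0,1]])
    r,_=cv2.Rodrigues(T[:3,:3]); return cv2.projectPoints(np.array(X,float).reshape(-1,1,3),r,T[:3,3],K,np.array(m['dist_coeffs']))[0][:,0]
def crop(im,x0,y0,x1,y1,s): return cv2.resize(im[y0:y1,x0:x1],None,fx=s,fy=s,interpolation=cv2.INTER_CUBIC)
E
python3 - <<'E'
from h import *
a=cv2.imread('pics/side0.png');b=cv2.imread('pics/scene0.png')
cv2.imwrite('pics/c1.png',np.vstack([crop(a,270,165,430,300,5)[:,:] ])[:600])
cv2.imwrite('pics/c2.png',np.hstack([crop(a,270,165,330,215,6),crop(b,340,170,400,220,6)]))
cv2.imwrite('pics/c3.png',crop(b,200,190,330,280,6))
for n,im in(('side',a),('scene',b)):
    hsv=cv2.cvtColor(im,cv2.COLOR_BGR2HSV)
    m=((hsv[...,0]<12)|(hsv[...,0]>170))&(hsv[...,1]>130)
    k,l,st,c=cv2.connectedComponentsWithStats(cv2.morphologyEx(m.astype('uint8'),cv2.MORPH_CLOSE,np.ones((5,5))))
    for i in range(1,k):
        if st[i,4]>60: print(n,st[i],c[i])
E
```

```text
side [167  85  27   9  78] [179.52564103  89.06410256]
side [279 110  14   9  89] [285.37078652 113.50561798]
side [282 135  15  16  98] [288.84693878 143.6122449 ]
side [283 173  30  25 330] [297.73939394 185.28181818]
scene [515  50  68  41 589] [548.36502547  70.05772496]
scene [451 172  38  23 414] [469.25120773 183.26328502]
scene [583 176  23  20 301] [593.75415282 185.72757475]
scene [361 182  42  31 575] [381.63652174 197.11652174]
scene [285 211   5  31 118] [287.54237288 225.81355932]
scene [229 223   9  31 127] [233.1496063  237.90551181]
```

View pics/c1.png

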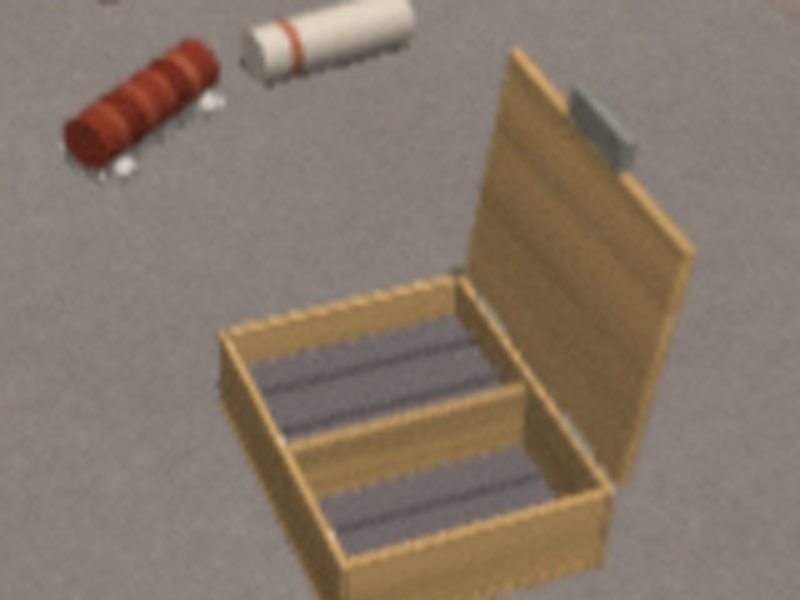

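View pics/c2.png

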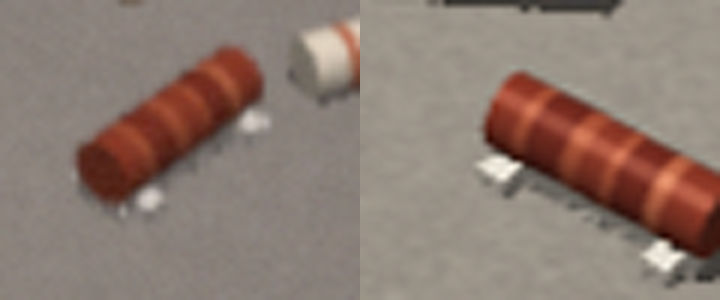

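View pics/c3.png

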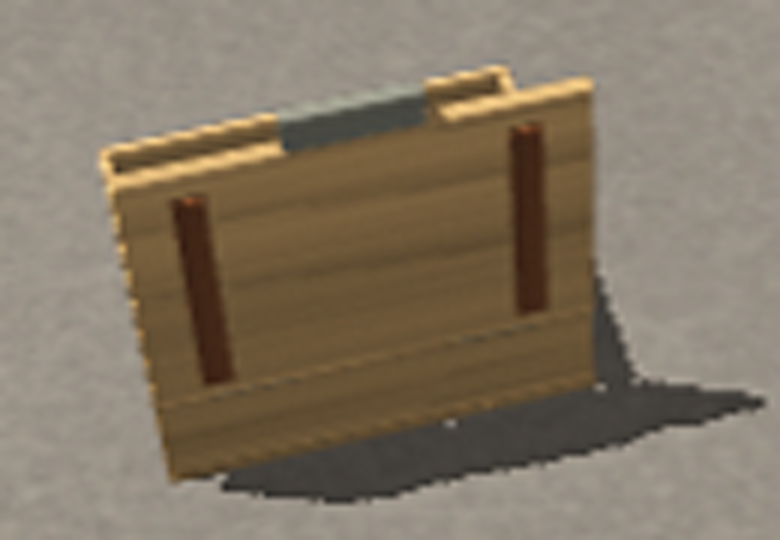

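The crop confirms the red striped core on its saddle, with metal stop ends beside it. In the case, the near bay in the side view (crop about (440,510)) shows about twice as much partition wall above the liner as the far bay (crop about (390,370)). So the near bay, on the −y side, looks like the deep one. I'll get rough positions next.

```bash
python3 - <<'E'
from h import *
s=camera_model('side');c=camera_model('scene')
f=lambda x,y:(270+(x+.5)/5-.5,165+(y+.5)/5-.5)
P={k:plane(s,f(*v),60) for k,v in dict(nearL=(345,567),farL=(221,332),nearR=(610,490),farR=(455,275),partF=(285,447),partB=(525,385)).items()}
for k,v in P.items(): print(k,v.round(1))
print('core',tri([(s,(297.7,185.3)),(c,(381.6,197.1))]))
# liner heights via scan: partition foot / wall foot lines in both bays (z unknown): at inner back-corner pixels
g=lambda x,y:(200+(x+.5)/6-.5,190+(y+.5)/6-.5)
# lid tab ends: side crop tab top corners, scene crop
print('tab', tri([(s,f(573,85)),(c,g(280,118))]), tri([(s,f(635,135)),(c,g(425,92))]))
print('lid corners', tri([(s,f(517,48)),(c,g(103,150))]), tri([(s,f(692,248)),(c,g(592,82))]))
print('hinge corner?')
# bystanders
print('mortar',plane(c,(161,290),50),plane(s,(447,305),50))
print('pestle',plane(c,(152,256),5),plane(s,(386,350),5), 'top',tri([(c,(142,225)),(s,(390,320))]))
print('rack',plane(c,(470,196),20),plane(s,(291,155),20))
print('white',tri([(c,(421,235)),(s,(336,172))])[0],'blue',tri([(c,(361,162)),(s,(250,198))])[0])
E
```

```text
nearL [ 363.6 -272.    60. ]
farL [389.8 -76.2  60. ]
nearR [ 517.7 -291.1   60. ]
farR [541.9 -96.1  60. ]
partF [ 377.7 -179.7   60. ]
partB [ 524.  -199.8   60. ]
core (array([468.06102159, 209.94415138,  26.7226713 ]), [np.float64(1.7305235496703988), np.float64(1.7305235496702753)])
tab (array([ 547.52867537, -210.48278546,  247.22300551]), [np.float64(22.19994298405626), np.float64(22.199942984056275)]) (array([ 574.52750375, -184.81241021,  227.44446244]), [np.float64(18.691439941030925), np.float64(18.69143994103089)])
lid corners (array([ 518.73389197, -251.11777713,  269.59759957]), [np.float64(62.001836117404814), np.float64(62.00183611740475)]) (array([ 594.97728498, -161.74230059,  182.49120937]), [np.float64(74.18160750263517), np.float64(74.18160750263509)])
hinge corner?
mortar [ 554.28077413 -471.4351687    50.        ] [ 559.30660119 -464.46204858   50.        ]
pestle [ 391.66383314 -471.57165686    5.        ] [ 376.96380628 -473.75214949    5.        ] top (array([ 376.80530571, -469.89345574,  114.81734911]), [np.float64(0.20193879005143), np.float64(0.20193879005158097)])
rack [572.16272934 459.26924107  20.        ] [541.37224703 439.44450508  20.        ]
white [643.77445088 238.84892248  17.26340767] blue [290.09995147 232.25900854  18.65978451]
```

```bash
python3 - <<'E'
from h import *
for n in('side','scene'):
    im=cv2.imread(f'pics/{n}0.png');m0=camera_model(n);hsv=cv2.cvtColor(im,cv2.COLOR_BGR2HSV)
    m=((hsv[...,0]<12)|(hsv[...,0]>170))&(hsv[...,1]>130)
    k,l,st,c=cv2.connectedComponentsWithStats(cv2.morphologyEx(m.astype('uint8'),cv2.MORPH_CLOSE,np.ones((5,5))))
    i=min(range(1,k),key=lambda i:np.hypot(*(c[i]-dict(side=(297.7,185.3),scene=(381.6,197.1))[n])))
    ys,xs=np.where(l==i);vx,vy,x,y=cv2.fitLine(np.c_[xs,ys].astype('f4'),2,0,.01,.01).ravel()
    a=plane(m0,(x-10*vx,y-10*vy),29);b=plane(m0,(x+10*vx,y+10*vy),29);d=b-a
    print(n,np.degrees(np.arctan2(d[1],d[0])))
m=camera_model('wrist');s=sense()
from scipy.spatial.transform import Rotation as R
Rt=R.from_euler('xyz',s['tcp_rot']).as_matrix()
print('cam in tool',Rt.T@(np.array(m['pose'])[:3,3]-s['eef_pos']),'view dir in tool',Rt.T@np.array(m['pose'])[:3,2])
print('toolxyz',Rt.T@(np.array([468,210,230])-s['eef_pos']))
E
```

```text
side 26.08324414598302
scene 25.528943027627975
cam in tool [-9.19045151e-02 -8.11983269e+01 -1.42949518e+02] view dir in tool [-5.30480375e-04  3.17222079e-01  9.48351133e-01]
toolxyz [-239.7583517   339.08628181    0.97354849]
```

Call:
arm_command --plan '[{"translation": [-2.3, 3.2, 0], "twist": -0.12, "gripper": 1}, {"translation": [-4.6, 6.4, 0], "twist": -0.24, "gripper": 1}, {"translation": [-6.9, 9.6, 0], "twist": -0.36, "gripper": 1}, {"translation": [-9.2, 12.8, 0], "twist": -0.48, "gripper": 1}, {"translation": [-11.5, 16, 0], "twist": -0.6, "gripper": 1}]'

```text
clock: 0.57
eef_pos: [356.4, 397.1, 230.6]
tcp_rot: [-3.141, 0.001, 1.746]
contact_force: [0.1, 0.3, 1.0]
opening: 1.002
```

```bash
cat >> h.py <<'E'
from scipy.spatial.transform import Rotation as R
def to(x,y,z,yaw=None):
    s=sense();Rt=R.from_euler('xyz',s['tcp_rot']).as_matrix()
    t=Rt.T@(np.array([x,y,z])-s['eef_pos'])/10
    cy=np.arctan2(Rt[1,0],Rt[0,0]); tw=None if yaw is None else -((np.radians(yaw)-cy+np.pi)%(2*np.pi)-np.pi)
    print('clk',round(s['clock'],2),'pos',s['eef_pos'].round(1),'yaw',np.degrees(cy).round(2),'F',s['contact_force'].round(1),'open',round(s['opening'],3),'-> cm',t.round(2),'twist',None if tw is None else round(tw,3))
E
python3 -c "
from h import *
to(468,210,230,116)"
```

```text
clk 0.57 pos [356.4 397.1 230.6] yaw 100.05 F [0.1 0.3 1. ] open 1.002 -> cm [-20.37   7.72   0.08] twist -0.278
```

Call:
arm_command --plan '[{"translation": [-3.8, 1.5, 0], "twist": -0.09, "gripper": 1}, {"translation": [-7.7, 3, 0], "twist": -0.18, "gripper": 1}, {"translation": [-11.5, 4.5, 0], "twist": -0.278, "gripper": 1}, {"translation": [-15.5, 6, 0], "twist": -0.278, "gripper": 1}, {"translation": [-19, 7.2, 0], "twist": -0.278, "gripper": 1}]'

```text
clock: 0.98
eef_pos: [461.2, 220.5, 230.8]
tcp_rot: [-3.141, 0.001, 2.025]
contact_force: [0.8, 0.6, 0.4]
opening: 0.994
```

```bash
python3 - <<'E'
from h import *
to(468,210,230,116)
m=camera_model('wrist'); im=grab_frame('wrist'); cv2.imwrite('pics/w1.png',im)
import pickle; pickle.dump(m,open('w1.pkl','wb'))
E
```

```text
clk 0.98 pos [461.2 220.5 230.8] yaw 116.01 F [0.8 0.6 0.4] open 0.994 -> cm [-1.24  0.15  0.09] twist 0.0
```

View pics/w1.png

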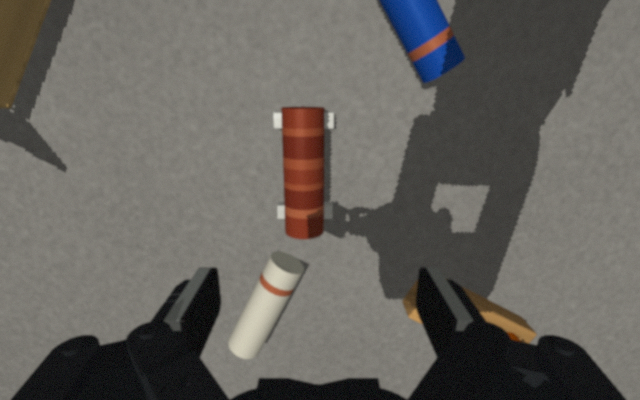

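The wrist view shows the core at (303,172), upright in the image with its ends at rows 107 and 237. The white saddle stops are beside it and the white look-alike is just below at (268,305). I'll measure the silhouette and take a second, lower view.

```bash
cat >> h.py <<'E'
def coremask(im,near):
    hsv=cv2.cvtColor(im,cv2.COLOR_BGR2HSV)
    m=((hsv[...,0]<14)|(hsv[...,0]>170))&(hsv[...,1]>110)&(hsv[...,2]>40)
    k,l,st,c=cv2.connectedComponentsWithStats(cv2.morphologyEx(m.astype('uint8'),cv2.MORPH_CLOSE,np.ones((5,5))))
    i=max(range(1,k),key=lambda i:st[i,4]-50*np.hypot(*(c[i]-near)))
    return l==i
def corefit(im,m,near,z):
    M=coremask(im,near); ys,xs=np.where(M)
    r=cv2.minAreaRect(np.c_[xs,ys].astype('f4')); vx,vy,x,y=cv2.fitLine(np.c_[xs,ys].astype('f4'),2,0,.01,.01).ravel()
    a=plane(m,(x-20*vx,y-20*vy),z);b=plane(m,(x+20*vx,y+20*vy),z);d=b-a
    return r,plane(m,r[0],z),np.degrees(np.arctan2(d[1],d[0])),M
E
python3 - <<'E'
from h import *; import pickle
m=pickle.load(open('w1.pkl','rb'));im=cv2.imread('pics/w1.png')
r,c,a,M=corefit(im,m,(303,172),29);print(r,c,a)
to(c[0],c[1],130,a+90)
E
```

```text
((302.4999694824219, 172.99998474121094), (129.99996948242188, 40.99999237060547), 90.0) [471.16097818 206.8340546   29.        ] 25.900949467895114
clk 1.03 pos [463.8 215.7 230.8] yaw 115.9 F [ 2.1 -5.3  0.6] open 1.001 -> cm [-1.08  0.28 10.09] twist 0.0
```

Call:
arm_command --plan '[{"translation": [-0.4, 0.1, 3], "twist": 0, "gripper": 1}, {"translation": [-0.8, 0.2, 6], "twist": 0, "gripper": 1}, {"translation": [-1.1, 0.3, 8.5], "twist": 0, "gripper": 1}, {"translation": [-1.1, 0.3, 9], "twist": 0, "gripper": 1}, {"translation": [-1.1, 0.3, 9], "twist": 0, "gripper": 1}]'

```text
clock: 1.45
eef_pos: [470.1, 206.1, 139.4]
tcp_rot: [-3.137, 0.004, 2.023]
contact_force: [-0.8, -1.0, 0.5]
opening: 0.998
```

```bash
python3 - <<'E'
from h import *; import pickle
m=camera_model('wrist'); im=grab_frame('wrist'); cv2.imwrite('pics/w2.png',im)
pickle.dump(m,open('w2.pkl','wb'))
m1=pickle.load(open('w1.pkl','rb'));im1=cv2.imread('pics/w1.png')
r,c,a,M=corefit(im,m,(310,150),29);print(r,c,a)
# triangulate: side silhouette tangents at mid / and top-end mids
M1=coremask(im1,(303,172))
def ends(M):
    ys,xs=np.where(M); t=ys.min();b=ys.max(); 
    mid=(t+b)//2; row=np.where(M[mid])[0]
    return (np.where(M[t+3])[0].mean(),t-.5),(row.min()-.5,mid),(row.max()+.5,mid),(xs.mean(),b+.5)
e1,e2=ends(M1),ends(M); print(e1,e2)
print('far-end pt tri',tri([(m1,e1[0]),(m,e2[0])]))
S=camera_model('side');C=camera_model('scene')
print('axis tri',tri([(m1,e1[0]),(m,e2[0])])[0])
# width based height: half angular -> distance
for mm,e in((m1,e1),(m,e2)):
    o,l=ray(mm,e[1]);_,q=ray(mm,e[2]);ang=np.arccos(l@q)/2;b=(l+q)/np.linalg.norm(l+q);D=21/np.sin(ang);print('axis pt by width',o+b*D)
to(c[0],c[1],12,a+90)
E
```

```text
((321.0, 199.0), (56.0, 174.0), 0.0) [470.28598014 207.80266523  29.        ] -154.05443579954982
((np.float64(302.5), np.float64(107.5)), (np.float64(283.5), np.int64(173)), (np.float64(323.5), np.int64(173)), (np.float64(303.3810650887574), np.float64(238.5))) ((np.float64(320.5), np.float64(111.5)), (np.float64(294.5), np.int64(199)), (np.float64(347.5), np.int64(199)), (np.float64(320.6794332521585), np.float64(286.5)))
far-end pt tri (array([412.0539155 , 178.82030354,  24.70382489]), [np.float64(0.48376022225501336), np.float64(0.48376022225494175)])
axis tri [412.0539155  178.82030354  24.70382489]
axis pt by width [472.52110698 208.32014674  21.32313067]
axis pt by width [472.09319901 208.6973043   22.72871132]
clk 1.5 pos [471.1 206.8 140.9] yaw 115.9 F [0.7 0.2 0.5] open 1.001 -> cm [ 0.18 -0.   12.89] twist 3.141
```

View pics/w2.png

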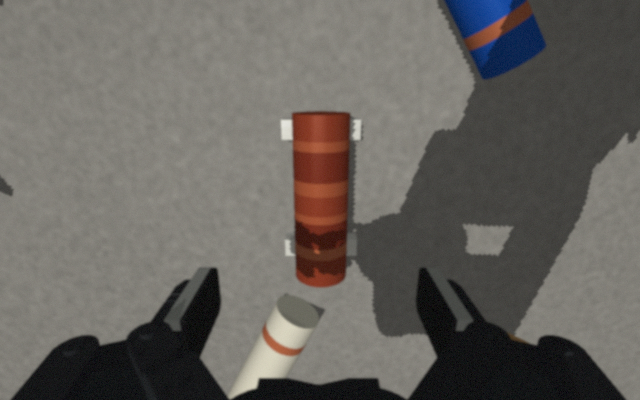

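The second view shows the core at (321,199), centred between the open fingers. The measured centre is about (470.5, 207.8), the axis is at 25.9° and its height is 24–27 mm, against 29 mm in the text. I'll descend to grasp now.

Call:
arm_command --plan '[{"translation": [0, 0, 3], "twist": 0, "gripper": 1}, {"translation": [0, 0, 6], "twist": 0, "gripper": 1}, {"translation": [0, 0, 9], "twist": 0, "gripper": 1}, {"translation": [0, 0, 11], "twist": 0, "gripper": 1}, {"translation": [0, 0, 12], "twist": 0, "gripper": 1}]'

```text
clock: 1.92
eef_pos: [471.0, 206.7, 20.3]
tcp_rot: [-3.139, 0.004, 2.024]
contact_force: [0.1, -0.3, -0.3]
opening: 1.004
```

```bash
python3 -c "
from h import *
to(470.6,207.8,7,115.9)"
```

```text
clk 1.92 pos [471.  206.7  20.3] yaw 115.94 F [ 0.1 -0.3 -0.3] open 1.004 -> cm [0.12 0.01 1.32] twist 0.001
```

Call:
arm_command --plan '[{"translation": [0.1, 0, 0.8], "twist": 0, "gripper": 1}, {"translation": [0.1, 0, 1.3], "twist": 0, "gripper": 0.9}, {"translation": [0.1, 0, 1.3], "twist": 0, "gripper": 0.7}, {"translation": [0.1, 0, 1.3], "twist": 0, "gripper": 0.6}, {"translation": [0.1, 0, 1.3], "twist": 0, "gripper": 0.55}]' --squeeze 40

```text
clock: 2.33
eef_pos: [471.3, 207.9, 8.3]
tcp_rot: [-3.141, 0.004, 2.024]
contact_force: [-0.1, -0.1, -0.7]
opening: 0.549
```

Call:
arm_command --plan '[{"translation": [0, 0, 0], "twist": 0, "gripper": 0.45}, {"translation": [0, 0, 0], "twist": 0, "gripper": 0.3}, {"translation": [0, 0, 0], "twist": 0, "gripper": 0.3}, {"translation": [0, 0, 0], "twist": 0, "gripper": 0.3}, {"translation": [0, 0, 0], "twist": 0, "gripper": 0.3}]' --squeeze 40

```text
clock: 2.75
eef_pos: [471.7, 208.1, 8.8]
tcp_rot: [-3.141, 0.004, 2.024]
contact_force: [-1.7, 0.2, 6.6]
opening: 0.478
```

Call:
arm_command --plan '[{"translation": [0, 0, 0], "twist": 0, "gripper": 0.3}, {"translation": [0, 0, -1], "twist": 0, "gripper": 0.3}, {"translation": [0, 0, -3], "twist": 0, "gripper": 0.3}, {"translation": [0, 0, -6], "twist": 0, "gripper": 0.3}, {"translation": [0, 0, -9], "twist": 0, "gripper": 0.3}]' --squeeze 60

```text
clock: 3.17
eef_pos: [470.3, 207.8, 99.3]
tcp_rot: [-3.138, 0.004, 2.024]
contact_force: [0.5, 0.8, -5.3]
opening: 0.474
```

Call:
arm_command --plan '[{"translation": [0, 0, -3], "twist": 0, "gripper": 0.3}, {"translation": [0, 0, -6], "twist": 0, "gripper": 0.3}, {"translation": [0, 0, -9], "twist": 0, "gripper": 0.3}, {"translation": [0, 0, -11], "twist": 0, "gripper": 0.3}, {"translation": [0, 0, -11], "twist": 0, "gripper": 0.3}]'

```text
clock: 3.58
eef_pos: [472.3, 209.2, 213.8]
tcp_rot: [3.138, 0.005, 2.024]
contact_force: [0.6, -0.1, -5.4]
opening: 0.477
```

```bash
python3 - <<'E'
from h import *
to(400,-100,210,83)
ims=[cv2.imread('pics/side0.png')]
b=grab_frame('side');cv2.imwrite('pics/side1.png',b)
S=camera_model('side');C=camera_model('scene');c=grab_frame('scene');cv2.imwrite('pics/scene1.png',c)
cv2.imwrite('pics/c4.png',np.hstack([crop(b,250,110,380,210,3),crop(c,320,110,450,210,3)]))
E
```

```text
clk 3.58 pos [472.3 209.2 213.8] yaw 115.94 F [ 0.6 -0.1 -5.4] open 0.477 -> cm [-24.64 -20.03   0.42] twist 0.575
```

View pics/c4.png

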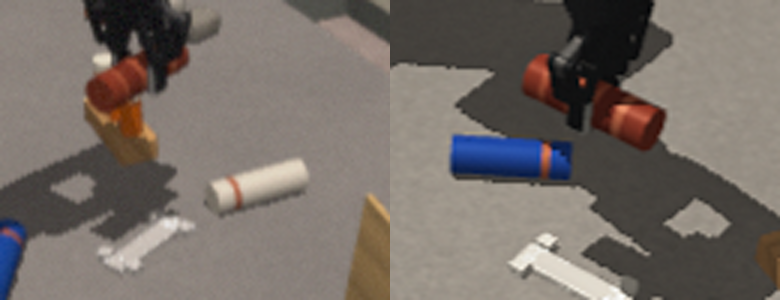

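The core is held level, the saddle is empty, and nothing else has moved. Next I'll go to a viewpoint left of the case, at about (430, −20, 230), so the held core doesn't hide the bays.

```bash
python3 -c "
from h import *
to(430,-20,230,82.7)"
```

```text
clk 3.68 pos [470.1 208.2 209.3] yaw 115.94 F [ 0.4 -0.4 -5.2] open 0.473 -> cm [-18.78 -13.6   -1.96] twist 0.58
```

Call:
arm_command --plan '[{"translation": [-3, -2, -0.5], "twist": 0.1, "gripper": 0.3}, {"translation": [-6, -4, -1], "twist": 0.2, "gripper": 0.3}, {"translation": [-9, -6.5, -1.5], "twist": 0.3, "gripper": 0.3}, {"translation": [-12, -8.7, -2], "twist": 0.4, "gripper": 0.3}, {"translation": [-15, -10.9, -2], "twist": 0.5, "gripper": 0.3}]'

```text
clock: 4.1
eef_pos: [435.9, 24.3, 228.7]
tcp_rot: [-3.139, 0.005, 1.519]
contact_force: [1.3, -0.3, -4.4]
opening: 0.476
```

```bash
python3 -c "
from h import *
to(430,-20,230,82.7)"
```

```text
clk 4.1 pos [435.9  24.3 228.7] yaw 87.05 F [ 1.3 -0.3 -4.4] open 0.476 -> cm [-4.46 -0.36 -0.11] twist 0.076
```

Call:
arm_command --plan '[{"translation": [-2.5, -0.2, 0], "twist": 0.04, "gripper": 0.3}, {"translation": [-4.5, -0.4, 0], "twist": 0.076, "gripper": 0.3}, {"translation": [-4.5, -0.4, 0], "twist": 0.076, "gripper": 0.3}, {"translation": [-4.5, -0.4, 0], "twist": 0.076, "gripper": 0.3}, {"translation": [-4.5, -0.4, 0], "twist": 0.076, "gripper": 0.3}]'

```text
clock: 4.52
eef_pos: [428.8, -20.1, 227.5]
tcp_rot: [-3.136, 0.005, 1.443]
contact_force: [0.3, -0.2, -5.2]
opening: 0.473
```

```bash
python3 - <<'E'
from h import *; import pickle
to(430,-20,230,82.7)
m=camera_model('wrist'); im=grab_frame('wrist'); cv2.imwrite('pics/w3.png',im)
pickle.dump(m,open('w3.pkl','wb'))
E
```

```text
clk 4.52 pos [428.8 -20.1 227.5] yaw 82.69 F [ 0.3 -0.2 -5.2] open 0.473 -> cm [ 0.03  0.12 -0.25] twist -0.0
```

View pics/w3.png

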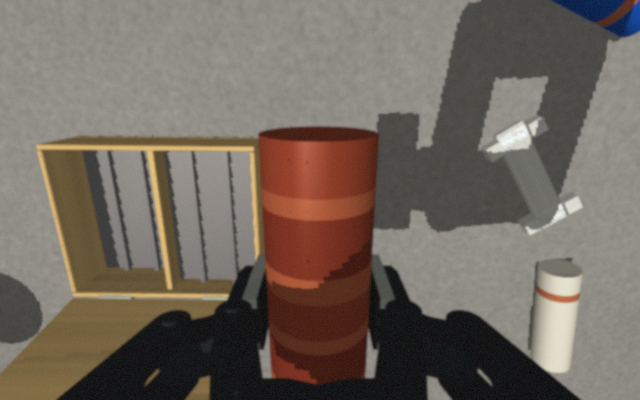

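The wrist view shows the case at left with rim corners near (40,147), (258,146) and (75,295), and the partition at column 155–168. The held core is at centre. I'll enlarge it to pick precise corners.

```bash
python3 - <<'E'
from h import *
im=cv2.imread('pics/w3.png'); c=crop(im,30,125,280,310,3)
cv2.imwrite('pics/c5.png',c)
E
```

```text
(no output)
```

View pics/c5.png

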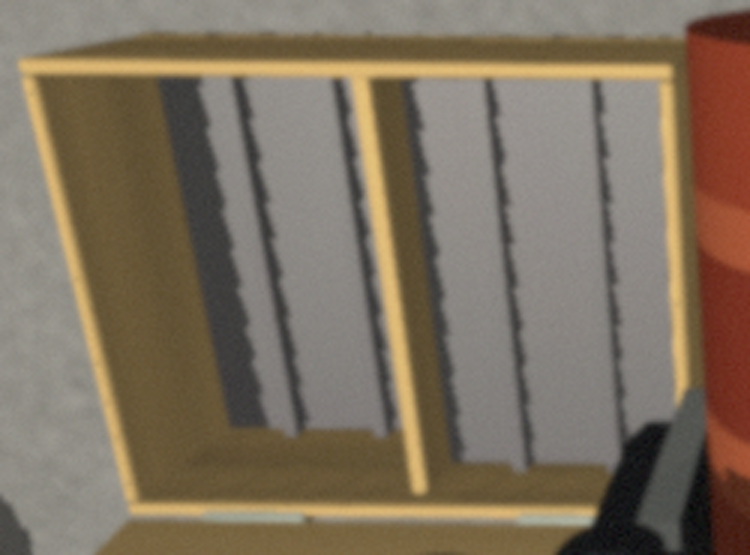

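The left bay (crop about (250,260)) shows much more wall than the right one, so the deep bay is on the −y side. I'll take a second wrist view from 40 mm nearer to triangulate.

Call:
arm_command --plan '[{"translation": [-2, 0, 0], "twist": 0, "gripper": 0.3}, {"translation": [-4, 0, 0], "twist": 0, "gripper": 0.3}, {"translation": [-4, 0, 0], "twist": 0, "gripper": 0.3}, {"translation": [-4, 0, 0], "twist": 0, "gripper": 0.3}, {"translation": [-4, 0, 0], "twist": 0, "gripper": 0.3}]'

```text
clock: 4.98
eef_pos: [424.0, -58.7, 227.7]
tcp_rot: [-3.136, 0.005, 1.445]
contact_force: [-0.5, 0.1, -5.4]
opening: 0.469
```

```bash
python3 - <<'E'
from h import *; import pickle
to(430,-60,230,82.7)
m=camera_model('wrist'); im=grab_frame('wrist'); cv2.imwrite('pics/w4.png',im)
pickle.dump(m,open('w4.pkl','wb'))
cv2.imwrite('pics/c6.png',crop(im,70,125,320,310,3))
E
```

```text
clk 4.98 pos [424.  -58.7 227.7] yaw 82.77 F [-0.5  0.1 -5.4] open 0.469 -> cm [-0.06  0.61 -0.23] twist 0.001
```

View pics/c6.png

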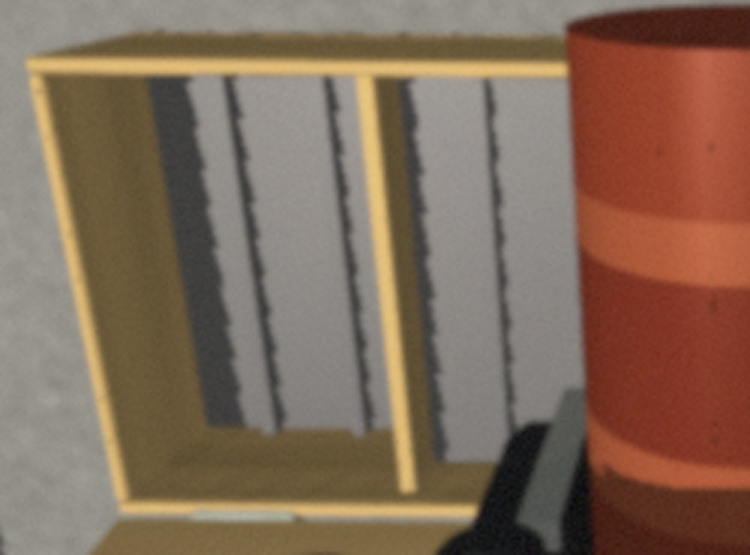

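```bash
python3 - <<'E'
from h import *; import pickle
m3=pickle.load(open('w3.pkl','rb'));m4=pickle.load(open('w4.pkl','rb'));S=camera_model('side')
a=lambda x,y:(30+(x+.5)/3-.5,125+(y+.5)/3-.5)
b=lambda x,y:(70+(x+.5)/3-.5,125+(y+.5)/3-.5)
f=lambda x,y:(270+(x+.5)/5-.5,165+(y+.5)/5-.5)
F=dict(FL=((22,60),(28,58),(345,567)),BL=((132,513),(122,513),(610,490)),FR=((672,65),None,(221,332)),PF=((363,77),(370,76),None),PB=((419,492),(407,491),None),deep=((231,430),(208,428),None),shal=((455,463),(437,463),None))
for k,(p,q,r) in F.items():
    o=[(m3,a(*p))]
    if q:o.append((m4,b(*q)))
    if r and not q:o.append((S,f(*r)))
    t=tri(o); z={'deep':9,'shal':33}.get(k,60)
    print(k,t[0].round(1),np.round(t[1],1),'at z',z,plane(m3,a(*p),z).round(1),plane(m4,b(*q),z).round(1) if q else '')
E
```

```text
FL [ 365.1 -274.    55.4] [0.1 0.1] at z 60 [ 364.9 -270.2   60. ] [ 364.7 -270.7   60. ]
BL [ 521.4 -291.2   61.2] [0.2 0.2] at z 60 [ 521.9 -292.1   60. ] [ 522.2 -292.2   60. ]
FR [390.6 -75.4  59.2] [0.5 0.5] at z 60 [391.  -75.4  60. ] 
PF [ 383.  -170.    58.5] [0. 0.] at z 60 [ 382.8 -169.2   60. ] [ 382.8 -169.4   60. ]
PB [ 530.8 -194.9   51.6] [0.1 0.1] at z 60 [ 526. -190.   60.] [ 525.8 -191.    60. ]
deep [ 518.4 -286.7    8.3] [0.2 0.2] at z 9 [ 518.4 -286.3    9. ] [ 517.9 -286.2    9. ]
shal [ 532.8 -190.9   29.7] [0.1 0.1] at z 33 [ 530.9 -189.1   33. ] [ 531.1 -189.5   33. ]
```

```bash
python3 - <<'E'
from h import *
A=np.array([[-80,-99.5],[80,-99.5],[-80,99.5],[-75,0],[75,0]]);B=np.array([[364.8,-270.4],[522,-292.1],[391,-75.4],[382.8,-169.3],[525.9,-190.5]])
def fit(A,B):
    ca,cb=A.mean(0),B.mean(0);U,s,V=np.linalg.svd((A-ca).T@(B-cb));r=V.T@U.T
    t=cb-r@ca;print('yaw',np.degrees(np.arctan2(r[1,0],r[0,0])).round(2),'t',t.round(1),'res',(A@r.T+t-B).round(1).tolist());return r,t
r,t=fit(A,B)
r2,t2=fit(np.array([[-80,-99.5],[-80,99.5],[80,-99.5],[80,99.5]]),np.array([[363.6,-272],[389.8,-76.2],[517.7,-291.1],[541.9,-96.1]]))
print('deep liner centre',r@[0,-48.5]+t,r2@[0,-48.5]+t2,'deep corner check (-> (518.2,-286.3))',r@[74,-93.5]+t)
E
```

```text
yaw -7.61 t [ 455.8 -181.9] res [[-1.5, 0.4], [-0.1, 0.9], [-1.3, 2.7], [-1.3, -2.7], [4.2, -1.4]]
yaw -7.31 t [ 453.2 -183.8] res [[-2.4, -0.4], [-3.2, 1.2], [2.2, -1.6], [3.4, 0.8]]
deep liner centre [ 449.36909829 -230.00796459] [ 447.075749   -231.95539081] deep corner check (-> (518.2,-286.3)) [ 516.75355174 -284.41692923]
```

```bash
python3 -c "
from h import *
to(450.5,-230.5,150,82.5)"
```

```text
clk 5.03 pos [424.1 -58.6 227.8] yaw 82.79 F [ 0.8  0.9 -5. ] open 0.474 -> cm [-16.68   4.82   7.84] twist 0.005
```

Call:
arm_command --plan '[{"translation": [-3.5, 1, 0.5], "twist": 0, "gripper": 0.3}, {"translation": [-7, 2, 1.5], "twist": 0.005, "gripper": 0.3}, {"translation": [-10.5, 3, 3], "twist": 0.005, "gripper": 0.3}, {"translation": [-14, 4, 5], "twist": 0.005, "gripper": 0.3}, {"translation": [-16.7, 4.8, 7], "twist": 0.005, "gripper": 0.3}]'

```text
clock: 5.45
eef_pos: [451.6, -232.5, 158.0]
tcp_rot: [-3.139, 0.006, 1.441]
contact_force: [0.3, -0.0, -4.3]
opening: 0.473
```

Call:
arm_command --plan '[{"translation": [0, 0, 1], "twist": 0, "gripper": 0.3}, {"translation": [0, 0, 2], "twist": 0, "gripper": 0.3}, {"translation": [0, 0, 2], "twist": 0, "gripper": 0.3}, {"translation": [0, 0, 2], "twist": 0, "gripper": 0.3}, {"translation": [0, 0, 2], "twist": 0, "gripper": 0.3}]'

```text
clock: 5.87
eef_pos: [452.0, -231.6, 138.7]
tcp_rot: [-3.139, 0.006, 1.442]
contact_force: [0.5, 0.1, -5.2]
opening: 0.475
```

```bash
python3 - <<'E'
from h import *; import pickle
to(450.5,-230.5,100,82.5)
m=camera_model('wrist'); im=grab_frame('wrist'); cv2.imwrite('pics/w5.png',im)
pickle.dump(m,open('w5.pkl','wb'))
E
```

```text
clk 5.87 pos [ 452.  -231.6  138.7] yaw 82.65 F [ 0.5  0.1 -5.2] open 0.475 -> cm [ 0.12 -0.15  3.87] twist 0.003
```

View pics/w5.png

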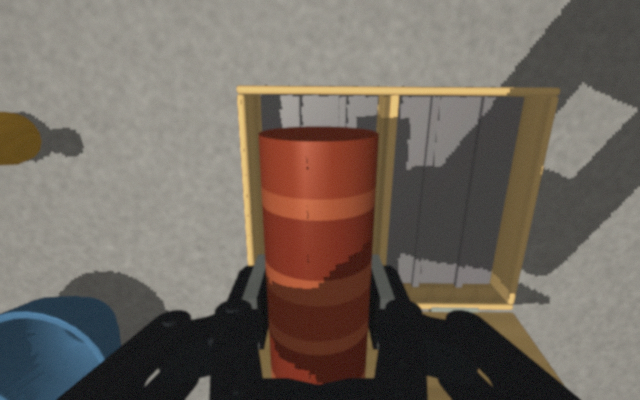

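```bash
python3 - <<'E'
from h import *; import pickle
im=cv2.imread('pics/w5.png'); cv2.imwrite('pics/c7.png',crop(im,225,75,425,145,4))
E
```

```text
(no output)
```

View pics/c7.png

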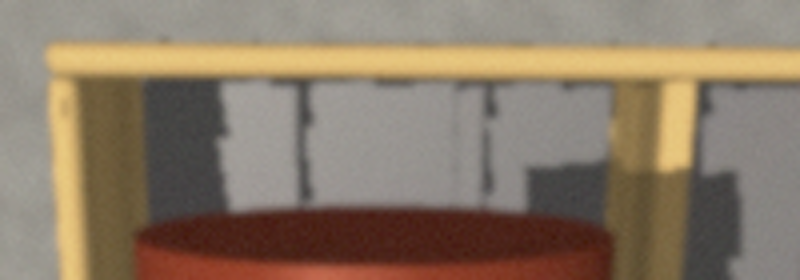

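```bash
python3 - <<'E'
from h import *; import pickle
m=pickle.load(open('w5.pkl','rb'))
g=lambda x,y:(225+(x+.5)/4-.5,75+(y+.5)/4-.5)
th=np.radians(-7.6);ux=np.array([np.cos(th),np.sin(th)]);uy=np.array([-np.sin(th),np.cos(th)])
t=np.array([449.5,-230.5])
for k,p,z,off in(('FL',(48,46),60,(-80,-51)),('part',(677,82),60,(-75,48.5)),('ribmid',(378,150),14,(None,0)),('wallinL',(77,82),60,(-75,-46)),('FR',((559-225)*4,(90-75)*4-3),60,(-80,148))):
    X=plane(m,g(*p),z)[:2]; d=X-t; print(k,X.round(1),'local',(d@ux).round(1),(d@uy).round(1),'expect',off)
E
```

```text
FL [ 364.7 -271.5] local -78.7 -51.9 expect (-80, -51)
part [ 382.2 -176.3] local -73.9 44.8 expect (-75, 48.5)
ribmid [ 389.4 -223.8] local -60.4 -1.3 expect (None, 0)
wallinL [ 370.4 -268.1] local -73.4 -47.7 expect (-75, -46)
FR [391.3 -76.6] local -78.0 144.9 expect (-80, 148)
```

The deep bay's ribs (crop columns 285 and 470) straddle the held core, and the measured bay centre is about (450.7, −232.7), within 2 mm of the hand. Descending.

```bash
python3 -c "
from h import *
to(451.9,-232.7,9.8,82.4)"
```

```text
clk 5.92 pos [ 452.1 -231.8  139. ] yaw 82.64 F [ 0.7  0.8 -4.4] open 0.474 -> cm [-1.000e-02  1.000e-02  1.292e+01] twist 0.004
```

Call:
arm_command --plan '[{"translation": [0, 0, 2.5], "twist": 0.004, "gripper": 0.3}, {"translation": [0, 0, 5], "twist": 0.004, "gripper": 0.3}, {"translation": [0, 0, 7.5], "twist": 0.004, "gripper": 0.3}, {"translation": [0, 0, 9.5], "twist": 0.004, "gripper": 0.3}, {"translation": [0, 0, 10.5], "twist": 0.004, "gripper": 0.3}]'

```text
clock: 6.33
eef_pos: [451.5, -231.6, 32.8]
tcp_rot: [-3.139, 0.006, 1.439]
contact_force: [-0.6, -0.3, -4.6]
opening: 0.475
```

```bash
python3 -c "
from h import *
to(451.9,-232.7,9.8,82.4)"
```

```text
clk 6.33 pos [ 451.5 -231.6   32.8] yaw 82.47 F [-0.6 -0.3 -4.6] open 0.475 -> cm [-0.1   0.06  2.3 ] twist 0.001
```

Call:
arm_command --plan '[{"translation": [-0.1, 0.05, 0.5], "twist": 0, "gripper": 0.3}, {"translation": [-0.1, 0.05, 1], "twist": 0, "gripper": 0.3}, {"translation": [-0.1, 0.05, 1.4], "twist": 0, "gripper": 0.3}, {"translation": [-0.1, 0.05, 1.8], "twist": 0, "gripper": 0.3}, {"translation": [-0.1, 0.05, 1.8], "twist": 0, "gripper": 0.3}]'

```text
clock: 6.75
eef_pos: [452.1, -232.8, 15.0]
tcp_rot: [-3.139, 0.006, 1.439]
contact_force: [0.7, -0.0, -5.1]
opening: 0.474
```

Call:
arm_command --plan '[{"translation": [0, 0, 0.1], "twist": 0, "gripper": 0.3}, {"translation": [0, 0, 0.2], "twist": 0, "gripper": 0.3}, {"translation": [0, 0, 0.2], "twist": 0, "gripper": 0.3}, {"translation": [0, 0, 0.2], "twist": 0, "gripper": 0.3}, {"translation": [0, 0, 0.2], "twist": 0, "gripper": 0.3}]'

```text
clock: 7.17
eef_pos: [452.5, -233.2, 13.7]
tcp_rot: [-3.141, 0.007, 1.439]
contact_force: [-2.3, 1.4, 5.9]
opening: 0.476
```

```bash
python3 - <<'E'
from h import *
to(452,-233,12,82.4); print(sense()['wrist_torque'])
im=grab_frame('side');cv2.imwrite('pics/side2.png',im)
w=grab_frame('wrist');cv2.imwrite('pics/w6.png',w)
cv2.imwrite('pics/c8.png',crop(im,300,190,420,290,6))
E
```

```text
clk 7.17 pos [ 452.5 -233.2   13.7] yaw 82.48 F [-2.3  1.4  5.9] open 0.476 -> cm [ 0.01 -0.05  0.17] twist 0.001
[-0.43781865  0.30168113 -0.10776631]
```

View pics/c8.png

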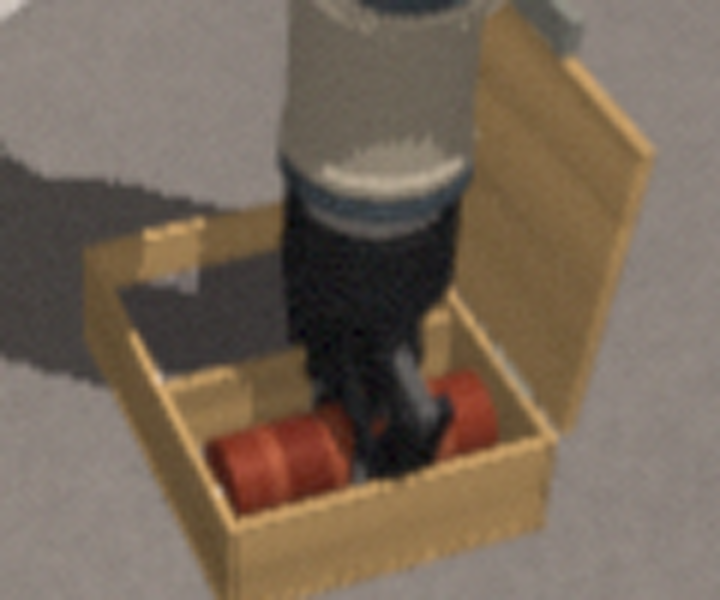

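View pics/w6.png

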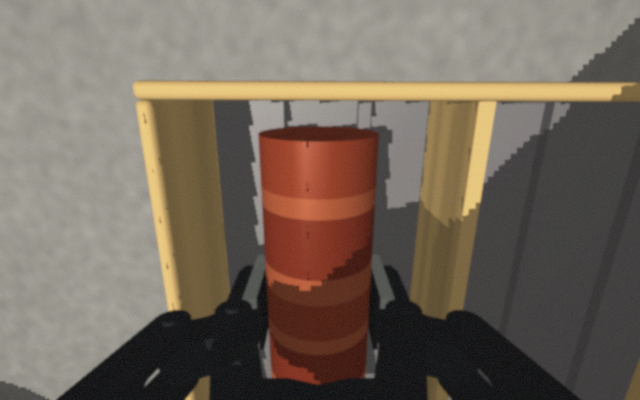

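The core is level in the deep bay, just above its seat. The ribs show near columns 287 and 366 in the wrist view, so I'll zoom in for the lateral offset.

```bash
python3 - <<'E'
from h import *
w=cv2.imread('pics/w6.png'); c=crop(w,200,75,500,145,1); 
cv2.imwrite('pics/c9.png',cv2.convertScaleAbs(crop(w,205,80,445,150,3),alpha=1.5,beta=10))
E
```

```text
(no output)
```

View pics/c9.png

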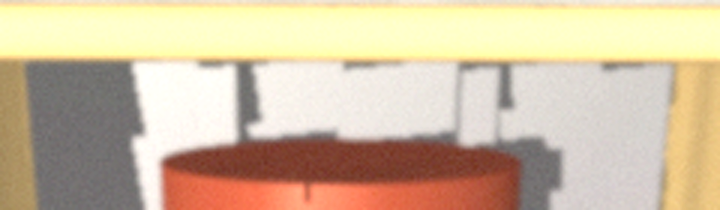

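Call:
arm_command --plan '[{"translation": [0.1, 0, 0], "twist": 0, "gripper": 0.3}, {"translation": [0.15, 0, 0.1], "twist": 0, "gripper": 0.3}, {"translation": [0.15, 0, 0.1], "twist": 0, "gripper": 0.3}, {"translation": [0.15, 0, 0.1], "twist": 0, "gripper": 0.3}, {"translation": [0.15, 0, 0.1], "twist": 0, "gripper": 0.3}]'

```text
clock: 7.68
eef_pos: [453.1, -231.8, 12.9]
tcp_rot: [-3.141, 0.007, 1.44]
contact_force: [-1.9, 0.4, 4.3]
opening: 0.47
```

```bash
python3 -c "
from h import *
to(452,-233,12,82.4); print(sense()['wrist_torque'])"
```

```text
clk 7.68 pos [ 453.1 -231.8   12.9] yaw 82.48 F [-1.9  0.4  4.3] open 0.47 -> cm [-0.13 -0.09  0.09] twist 0.001
[-0.48103863  0.19801393 -0.04787   ]
```

Call:
arm_command --plan '[{"translation": [0, 0, 0.1], "twist": 0, "gripper": 0.3}, {"translation": [0, 0, 0.15], "twist": 0, "gripper": 0.3}, {"translation": [0, 0, 0.15], "twist": 0, "gripper": 0.3}, {"translation": [0, 0, 0.15], "twist": 0, "gripper": 0.3}, {"translation": [0, 0, 0.15], "twist": 0, "gripper": 0.3}]' --squeeze 30

```text
clock: 8.1
eef_pos: [453.2, -231.9, 12.6]
tcp_rot: [3.141, 0.007, 1.439]
contact_force: [-7.0, 3.8, 22.7]
opening: 0.477
```

It's firmly seated: upward force rose to 23 N with almost no travel. I'll relax the push, then open only slightly inside the bay.

Call:
arm_command --plan '[{"translation": [0, 0, -0.1], "twist": 0, "gripper": 0.3}, {"translation": [0, 0, -0.1], "twist": 0, "gripper": 0.5}, {"translation": [0, 0, -0.1], "twist": 0, "gripper": 0.54}, {"translation": [0, 0, -0.1], "twist": 0, "gripper": 0.6}, {"translation": [0, 0, -0.1], "twist": 0, "gripper": 0.62}]'

```text
clock: 8.52
eef_pos: [453.2, -230.2, 13.4]
tcp_rot: [-3.141, 0.005, 1.439]
contact_force: [4.0, 15.2, 6.5]
opening: 0.617
```

```bash
python3 - <<'E'
from h import *
to(452,-233,12,82.4)
w=grab_frame('wrist');cv2.imwrite('pics/w7.png',w)
E
```

```text
clk 8.52 pos [ 453.2 -230.2   13.4] yaw 82.43 F [ 4.  15.2  6.5] open 0.617 -> cm [-0.29 -0.09  0.14] twist 0.0
```

View pics/w7.png

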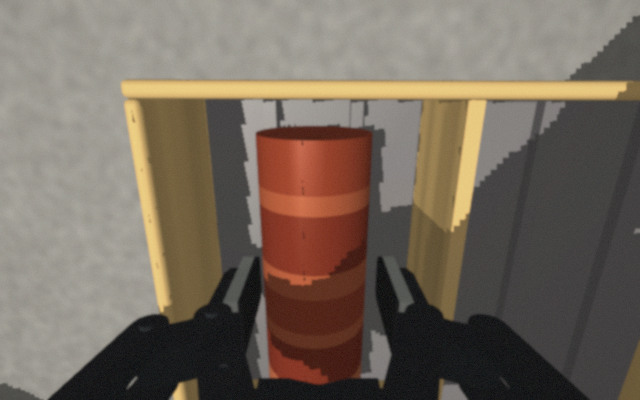

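The core lies between the ribs with the fingers clear of it. A 15 N side force suggests a finger back is touching the bay wall, so I'll narrow the opening slightly and lift out.

Call:
arm_command --plan '[{"translation": [0, 0, 0], "twist": 0, "gripper": 0.57}, {"translation": [0, 0, 0], "twist": 0, "gripper": 0.57}, {"translation": [0, 0, -0.8], "twist": 0, "gripper": 0.57}, {"translation": [0, 0, -2], "twist": 0, "gripper": 0.57}, {"translation": [0, 0, -3.5], "twist": 0, "gripper": 0.57}]'

```text
clock: 8.98
eef_pos: [452.6, -229.9, 48.4]
tcp_rot: [-3.139, 0.004, 1.439]
contact_force: [0.4, 0.1, -0.4]
opening: 0.57
```

Call:
arm_command --plan '[{"translation": [0, -0.3, -3], "twist": 0, "gripper": 0.57}, {"translation": [0, -1, -6], "twist": 0, "gripper": 0.57}, {"translation": [0, -2, -9], "twist": 0, "gripper": 0.57}, {"translation": [0, -3, -12], "twist": 0, "gripper": 0.57}, {"translation": [0, -5, -15], "twist": 0, "gripper": 0.57}]'

```text
clock: 9.4
eef_pos: [404.0, -223.0, 200.5]
tcp_rot: [-3.141, 0.005, 1.439]
contact_force: [0.6, 0.2, 1.0]
opening: 0.57
```

```bash
python3 - <<'E'
from h import *; import pickle
to(350,-200,230,82.4)
m=camera_model('wrist');w=grab_frame('wrist');cv2.imwrite('pics/w8.png',w);pickle.dump(m,open('w8.pkl','wb'))
w=grab_frame('side');cv2.imwrite('pics/side3.png',w);cv2.imwrite('pics/c10.png',crop(w,300,170,420,290,5))
E
```

```text
clk 9.4 pos [ 404.  -223.   200.5] yaw 82.43 F [0.6 0.2 1. ] open 0.57 -> cm [ 1.56 -5.66 -2.96] twist 0.001
```

View pics/w8.png

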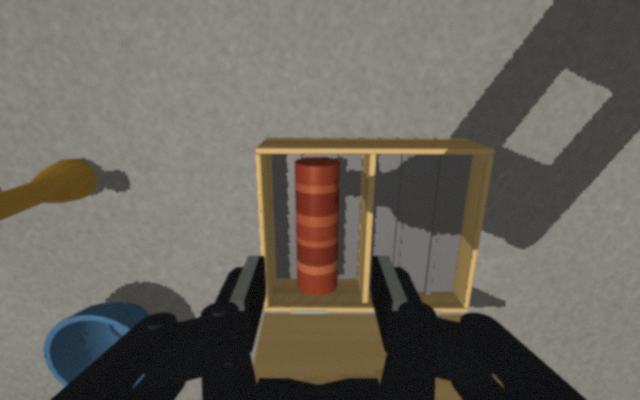

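View pics/c10.png

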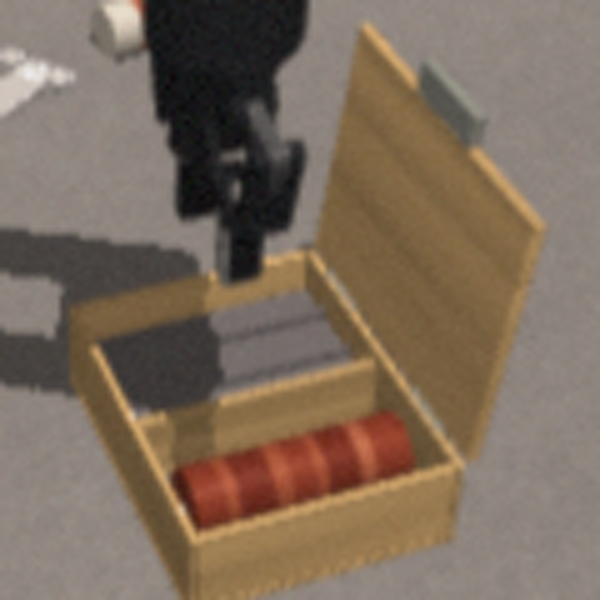

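The core lies straight along the deep bay, visible below the rim. In the side crop the lid's tab is at about (455,100). Now I'll triangulate the core top and the lid edge.

```bash
python3 - <<'E'
from h import *; import pickle
S=camera_model('side');C=camera_model('scene')
f=lambda x,y:(270+(x+.5)/5-.5,165+(y+.5)/5-.5)
g=lambda x,y:(200+(x+.5)/6-.5,190+(y+.5)/6-.5)
for k,p,q in(('tab-',(635,135),(280,118)),('tab+',(573,85),(425,92)),('lid-',(692,248),(112,187)),('lid+',(517,48),(592,82))):
    t=tri([(S,f(*p)),(C,g(*q))]);print(k,t[0].round(1),np.round(t[1],1))
# core height: end-corner pts using side & wrist
m=pickle.load(open('w8.pkl','rb'));w=cv2.imread('pics/w8.png');s=cv2.imread('pics/side3.png')
r,c,a,M=corefit(w,m,(317,225),30);print('core in wrist at z30',c.round(1),a,r)
r2,c2,a2,M2=corefit(s,S,(357,263),30);print('side',c2.round(1),a2,r2[0])
print('tri',tri([(m,r[0]),(S,r2[0])]))
c=np.array([450.7,-232.7]);th=np.radians(-7.6);u=np.array([np.cos(th),np.sin(th)]);v=np.array([-np.sin(th),np.cos(th)])
print('case centre',c+48.5*v,'hinge mid',c+48.5*v+80*u)
E
```

```text
tab- [ 558.8 -226.6  239.8] [1.9 1.9]
tab+ [ 562.8 -167.1  234.1] [2.4 2.4]
lid- [ 546.1 -294.7  217.9] [1.8 1.8]
lid+ [571.9 -99.7 218.4] [0.9 0.9]
core in wrist at z30 [ 452.9 -231.8   30. ] 172.29887165262338 ((317.0, 226.5), (137.0, 44.0), 90.0)
side [ 453.5 -227.7   30. ] -8.365688437716416 (358.38800048828125, 263.4356689453125)
tri (array([ 450.8988682 , -231.46367221,   34.72033633]), [np.float64(0.08476485910685451), np.float64(0.08476485910680985)])
case centre [ 457.11443493 -184.6260463 ] hinge mid [ 536.41167815 -195.20655752]
```

Core centre is (450.9, −231.5), parallel to the bay, with its axis at about 30–35 mm, so the top is below the rim. The lid edge is near (561, −197, 237), giving an angle of about 1.71. Next I'll shut the gripper, rise, pass over the lid, and come down behind it at case y = 0.

Call:
arm_command --plan '[{"translation": [0, 0, -3], "twist": 0, "gripper": 0.5}, {"translation": [0, 0, -6], "twist": 0, "gripper": 0.3}, {"translation": [0, 0, -9], "twist": 0, "gripper": 0.1}, {"translation": [0, 0, -11], "twist": 0, "gripper": 0}, {"translation": [0, 0, -11], "twist": 0, "gripper": 0}]'

```text
clock: 9.92
eef_pos: [405.1, -223.9, 316.8]
tcp_rot: [3.133, 0.01, 1.438]
contact_force: [0.6, 0.2, -0.0]
opening: 0.0
```

```bash
python3 -c "
from h import *
to(612,-205,310,82.4)"
```

```text
clk 9.92 pos [ 405.1 -223.9  316.8] yaw 82.37 F [ 0.6  0.2 -0. ] open 0.0 -> cm [ 4.62 20.26  0.82] twist -0.0
```

Call:
arm_command --plan '[{"translation": [1, 4, 0], "twist": 0, "gripper": 0}, {"translation": [2, 8, 0], "twist": 0, "gripper": 0}, {"translation": [3, 12, 0], "twist": 0, "gripper": 0}, {"translation": [4, 16, 0], "twist": 0, "gripper": 0}, {"translation": [4.6, 19.5, 0], "twist": 0, "gripper": 0}]'

```text
clock: 10.33
eef_pos: [606.6, -203.3, 316.3]
tcp_rot: [3.134, 0.009, 1.438]
contact_force: [-0.4, -0.8, 0.5]
opening: 0.0
```

```bash
python3 - <<'E'
from h import *
to(612,-205,205,82.4)
s=grab_frame('side');cv2.imwrite('pics/side4.png',s);cv2.imwrite('pics/c11.png',crop(s,300,110,460,290,3))
E
```

```text
clk 10.33 pos [ 606.6 -203.3  316.3] yaw 82.39 F [-0.4 -0.8  0.5] open 0.0 -> cm [ 0.    0.47 11.14] twist -0.0
```

View pics/c11.png

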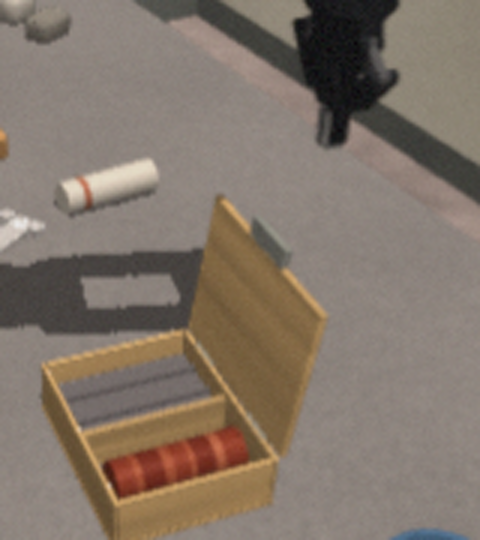

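The fingertips (crop (330,140)) are beyond and above the lid, so the descent behind it is clear.

Call:
arm_command --plan '[{"translation": [0, 0.6, 1], "twist": 0, "gripper": 0}, {"translation": [0, 0.6, 4], "twist": 0, "gripper": 0}, {"translation": [0, 0.6, 7.5], "twist": 0, "gripper": 0}, {"translation": [0, 0.6, 10], "twist": 0, "gripper": 0}, {"translation": [0, 0.6, 11], "twist": 0, "gripper": 0}]'

```text
clock: 10.8
eef_pos: [616.1, -204.2, 199.7]
tcp_rot: [3.139, 0.007, 1.439]
contact_force: [-0.7, 0.7, 0.2]
opening: 0.002
```

```bash
cat > lid.py <<'E'
from h import *
H=np.array([536.4,-195.2,60.5]);th=np.radians(-7.6);u=np.array([np.cos(th),np.sin(th),0]);Z=np.array([0,0,1.])
def path(ths,r=150,yaw=82.4):
    for t in ths:
        P=H+r*(-np.cos(t)*u+np.sin(t)*Z)+8*(np.sin(t)*u+np.cos(t)*Z)+11*u
        s=sense();Rt=R.from_euler('xyz',s['tcp_rot']).as_matrix()
        print(round(t,2),P.round(1),(Rt.T@(P-s['eef_pos'])/10).round(2))
E
python3 - <<'E'
from lid import *
to(612,-205,205,82.4)
path([1.7,1.6,1.5,1.4,1.3,1.2])
E
```

```text
clk 10.8 pos [ 616.1 -204.2  199.7] yaw 82.44 F [-0.7  0.7  0.2] open 0.002 -> cm [-0.14 -0.39 -0.53] twist 0.001
1.7 [ 574.3 -200.3  208.2] [-0.17 -4.19 -0.86]
1.6 [ 559.6 -198.3  210.2] [-0.17 -5.68 -1.07]
1.5 [ 544.7 -196.3  210.7] [-0.17 -7.18 -1.12]
1.4 [ 529.8 -194.3  209.7] [-0.17 -8.68 -1.02]
1.3 [ 515.2 -192.4  207.2] [ -0.16 -10.16  -0.78]
1.2 [ 500.8 -190.5  203.2] [ -0.16 -11.61  -0.38]
```

Call:
arm_command --plan '[{"translation": [-0.2, -2.2, -0.8], "twist": 0, "gripper": 0}, {"translation": [-0.2, -3.7, -0.9], "twist": 0, "gripper": 0}, {"translation": [-0.2, -4.9, -1], "twist": 0, "gripper": 0}, {"translation": [-0.2, -6, -1.1], "twist": 0, "gripper": 0}, {"translation": [-0.2, -7.2, -1.1], "twist": 0, "gripper": 0}]'

```text
clock: 11.22
eef_pos: [544.7, -196.8, 211.0]
tcp_rot: [3.137, 0.007, 1.439]
contact_force: [3.0, 0.2, -1.1]
opening: -0.001
```

```bash
python3 - <<'E'
from lid import *
to(612,-205,205,82.4)
path([1.5,1.4,1.32,1.24,1.16,1.08])
E
```

```text
clk 11.22 pos [ 544.7 -196.8  211. ] yaw 82.43 F [ 3.   0.2 -1.1] open -0.001 -> cm [0.07 6.78 0.63] twist 0.0
1.5 [ 544.7 -196.3  210.7] [ 0.04 -0.01  0.03]
1.4 [ 529.8 -194.3  209.7] [ 0.05 -1.5   0.12]
1.32 [ 518.1 -192.8  207.8] [ 0.05 -2.69  0.3 ]
1.24 [ 506.5 -191.2  205. ] [ 0.05 -3.86  0.58]
1.16 [ 495.2 -189.7  201.2] [ 0.05 -5.    0.95]
1.08 [ 484.2 -188.2  196.6] [ 0.06 -6.11  1.41]
```

Contact force is 3 N, so it's pushing gently as planned.

Call:
arm_command --plan '[{"translation": [0, -1.5, 0.1], "twist": 0, "gripper": 0}, {"translation": [0, -2.7, 0.3], "twist": 0, "gripper": 0}, {"translation": [0, -3.9, 0.6], "twist": 0, "gripper": 0}, {"translation": [0, -5, 0.9], "twist": 0, "gripper": 0}, {"translation": [0, -6.1, 1.4], "twist": 0, "gripper": 0}]'

```text
clock: 11.63
eef_pos: [484.4, -189.0, 197.3]
tcp_rot: [3.135, 0.008, 1.438]
contact_force: [1.7, 0.6, 2.6]
opening: -0.005
```

```bash
python3 - <<'E'
from lid import *
to(612,-205,205,82.4)
path([1.08,1.0,.92,.84,.76,.68])
s=grab_frame('side');cv2.imwrite('pics/side5.png',s);cv2.imwrite('pics/c12.png',crop(s,290,110,450,290,3))
E
```

```text
clk 11.63 pos [ 484.4 -189.   197.3] yaw 82.42 F [1.7 0.6 2.6] open -0.005 -> cm [ 0.09 12.87 -0.68] twist 0.0
1.08 [ 484.2 -188.2  196.6] [ 0.07 -0.03  0.08]
1.0 [ 473.6 -186.8  191. ] [ 0.08 -1.1   0.62]
0.92 [ 463.5 -185.5  184.7] [ 0.08 -2.12  1.25]
0.84 [ 454.  -184.2  177.5] [ 0.09 -3.09  1.96]
0.76 [ 445.  -183.   169.6] [ 0.1  -4.    2.74]
0.68 [ 436.7 -181.9  161. ] [ 0.1  -4.85  3.59]
```

View pics/c12.png

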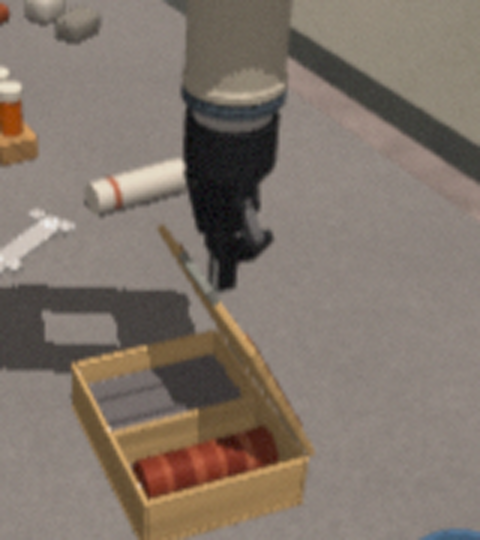

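The lid follows the fingertips (crop (225,285)), now at about 1.08 rad, with the core undisturbed.

Call:
arm_command --plan '[{"translation": [0.1, -1.1, 0.6], "twist": 0, "gripper": 0}, {"translation": [0.1, -2.1, 1.25], "twist": 0, "gripper": 0}, {"translation": [0.1, -3.1, 1.95], "twist": 0, "gripper": 0}, {"translation": [0.1, -4, 2.75], "twist": 0, "gripper": 0}, {"translation": [0.1, -4.85, 3.6], "twist": 0, "gripper": 0}]'

```text
clock: 12.1
eef_pos: [433.5, -181.4, 159.5]
tcp_rot: [3.138, 0.007, 1.438]
contact_force: [1.6, -0.1, -0.7]
opening: -0.001
```

```bash
python3 - <<'E'
from lid import *
to(612,-205,205,82.4)
path([.68,.6,.52,.45,.38,.31])
E
```

```text
clk 12.1 pos [ 433.5 -181.4  159.5] yaw 82.42 F [ 1.6 -0.1 -0.7] open -0.001 -> cm [-0.02 18.03 -4.48] twist 0.0
0.68 [ 436.7 -181.9  161. ] [-0.01  0.33 -0.15]
0.6 [ 429.1 -180.9  151.8] [-0.   -0.45  0.77]
0.52 [ 422.2 -180.   142. ] [ 0.   -1.14  1.75]
0.45 [ 416.9 -179.3  132.9] [ 0.01 -1.68  2.65]
0.38 [ 412.2 -178.6  123.6] [ 0.02 -2.16  3.59]
0.31 [ 408.1 -178.1  113.9] [ 0.02 -2.57  4.56]
```

Call:
arm_command --plan '[{"translation": [0, -0.4, 0.8], "twist": 0, "gripper": 0}, {"translation": [0, -1.1, 1.75], "twist": 0, "gripper": 0}, {"translation": [0, -1.7, 2.65], "twist": 0, "gripper": 0}, {"translation": [0, -2.1, 3.4], "twist": 0, "gripper": 0}, {"translation": [0, -2.4, 4.1], "twist": 0, "gripper": 0}]'

```text
clock: 12.52
eef_pos: [409.1, -178.4, 117.5]
tcp_rot: [3.139, 0.007, 1.438]
contact_force: [0.1, 0.2, 1.1]
opening: -0.001
```

```bash
python3 - <<'E'
from lid import *
to(612,-205,205,82.4)
path([.34,.28,.23,.18,.13,.09,.05,0])
s=grab_frame('side');cv2.imwrite('pics/side6.png',s);cv2.imwrite('pics/c13.png',crop(s,270,110,430,290,3))
E
```

```text
clk 12.52 pos [ 409.1 -178.4  117.5] yaw 82.42 F [0.1 0.2 1.1] open -0.001 -> cm [-0.03 20.49 -8.69] twist 0.0
0.34 [ 409.8 -178.3  118.1] [ 0.01  0.06 -0.05]
0.28 [ 406.6 -177.9  109.6] [ 0.02 -0.26  0.79]
0.23 [ 404.3 -177.6  102.5] [ 0.02 -0.49  1.5 ]
0.18 [ 402.4 -177.3   95.2] [ 0.03 -0.68  2.23]
0.13 [ 400.9 -177.1   87.9] [ 0.04 -0.84  2.96]
0.09 [ 399.9 -177.    81.9] [ 0.04 -0.94  3.55]
0.05 [ 399.2 -176.9   76. ] [ 0.04 -1.02  4.15]
0 [ 398.6 -176.8   68.5] [ 0.05 -1.08  4.9 ]
```

View pics/c13.png

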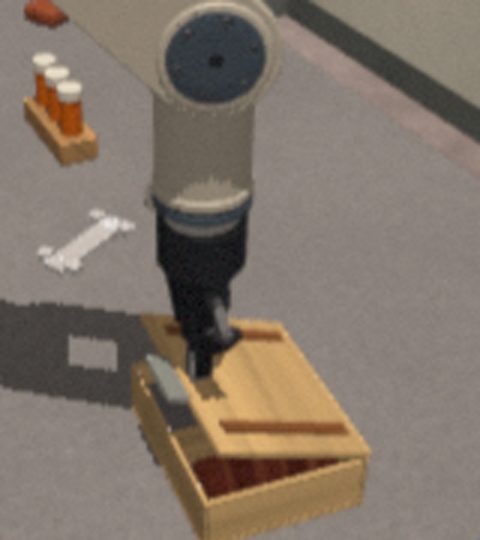

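The lid is nearly down. I'll finish slowly.

Call:
arm_command --plan '[{"translation": [0, -0.2, 0.6], "twist": 0, "gripper": 0}, {"translation": [0, -0.35, 1.1], "twist": 0, "gripper": 0}, {"translation": [0, -0.5, 1.6], "twist": 0, "gripper": 0}, {"translation": [0, -0.6, 2.1], "twist": 0, "gripper": 0}, {"translation": [0, -0.7, 2.5], "twist": 0, "gripper": 0}]'

```text
clock: 12.98
eef_pos: [401.0, -177.2, 90.9]
tcp_rot: [3.141, 0.007, 1.438]
contact_force: [-0.4, 0.4, 0.4]
opening: 0.001
```

Call:
arm_command --plan '[{"translation": [0, -0.1, 0.4], "twist": 0, "gripper": 0}, {"translation": [0, -0.2, 0.7], "twist": 0, "gripper": 0}, {"translation": [0, -0.2, 1], "twist": 0, "gripper": 0}, {"translation": [0, -0.3, 1.3], "twist": 0, "gripper": 0}, {"translation": [0, -0.3, 1.5], "twist": 0, "gripper": 0}]'

```text
clock: 13.4
eef_pos: [397.9, -176.9, 75.6]
tcp_rot: [3.141, 0.007, 1.439]
contact_force: [0.4, 0.7, 1.6]
opening: -0.003
```

Call:
arm_command --plan '[{"translation": [0, 0, 0.15], "twist": 0, "gripper": 0}, {"translation": [0, 0, 0.3], "twist": 0, "gripper": 0}, {"translation": [0, 0, 0.45], "twist": 0, "gripper": 0}, {"translation": [0, 0, 0.6], "twist": 0, "gripper": 0}, {"translation": [0, 0, 0.7], "twist": 0, "gripper": 0}]'

```text
clock: 13.82
eef_pos: [397.8, -176.9, 68.5]
tcp_rot: [3.141, 0.007, 1.439]
contact_force: [-1.9, 0.2, 9.1]
opening: -0.001
```

Call:
arm_command --plan '[{"translation": [0, 0, 0.05], "twist": 0, "gripper": 0}, {"translation": [0, 0, 0.1], "twist": 0, "gripper": 0}, {"translation": [0, 0, 0.1], "twist": 0, "gripper": 0}, {"translation": [0, 0, 0.1], "twist": 0, "gripper": 0}, {"translation": [0, 0, 0.1], "twist": 0, "gripper": 0}]'

```text
clock: 14.23
eef_pos: [397.9, -176.9, 68.4]
tcp_rot: [3.141, 0.007, 1.439]
contact_force: [-4.6, 2.0, 19.4]
opening: 0.0
```

Call:
arm_command --plan '[{"translation": [0, 0, -0.3], "twist": 0, "gripper": 0}, {"translation": [0, 0, -2], "twist": 0, "gripper": 0}, {"translation": [0, 0, -5], "twist": 0, "gripper": 0}, {"translation": [0, -2, -8], "twist": 0, "gripper": 0}, {"translation": [0, -4, -12], "twist": 0, "gripper": 0}]'

```text
clock: 14.65
eef_pos: [358.7, -170.6, 185.8]
tcp_rot: [-3.14, 0.006, 1.439]
contact_force: [0.9, -1.4, 1.1]
opening: 0.001
```

```bash
python3 - <<'E'
from lid import *
to(612,-205,205,82.4)
s=grab_frame('side');c=grab_frame('scene');cv2.imwrite('pics/side7.png',s);cv2.imwrite('pics/scene7.png',c)
cv2.imwrite('pics/c14.png',np.hstack([crop(s,290,200,410,300,3),crop(c,200,190,320,290,3)]))
E
```

```text
clk 14.65 pos [ 358.7 -170.6  185.8] yaw 82.46 F [ 0.9 -1.4  1.1] open 0.001 -> cm [-0.09 25.56 -1.95] twist 0.001
```

View pics/c14.png

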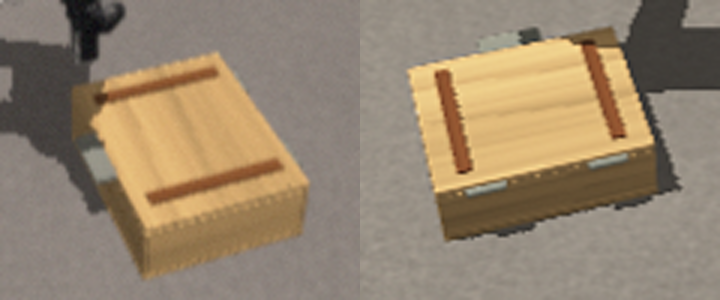

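View pics/side7.png

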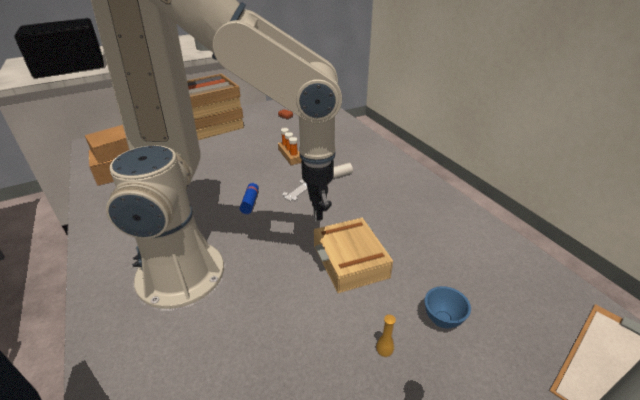

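The lid lies flat on the rim in both views: side (355,252) and scene (257,230). The mortar (447,305), pestle (388,345) and rack (290,152) are where they were at the start, and the arm is clear. Handing in.

```bash
python3 -c "
from rig import job,sense
print(sense()['contact_force'],job.sign_off())"
```

```text
the job is handed in; nothing more can be done
[-0.35602311  0.97319468  0.3878483 ] None
```

The striped sandstone core is lying in the deep bay (the −y side) with the lid fully closed over it, and I handed the job in at about 14.7 s of the 64 s allowed.

- **Placing:** I lowered the core until it touched, moved it about 1.5 mm sideways to centre it between the ribs, and let go. A view afterwards showed it straight along the bay and below the rim. Triangulated liner tops were about 8 mm in the deep bay and 30 mm in the shallow one.
- **Closing:** I pushed the lid down in steps from behind at 1–3 N. It met the rim at z = 68.4 mm, about where a closed lid's outer face should be. I then pressed to 19 N there and it moved only 0.1 mm further.
- **Last pictures:** The lid lies flat, the mortar, pestle and rack are where they started, and the arm is clear of everything.

Some checks did not fully agree:
- The core made first contact 3–4 mm higher than I had worked out, and settled about 3 mm above it after the sideways nudge.
- The push to seat the core reached 23 N.
- There was a brief 15 N sideways force as the fingers opened in the bay, probably a finger touching the wall. It went away when I narrowed the opening.
- My triangulated height for the core's axis after placing was 34.7 mm, where 30 mm was expected. The point I measured was on its visible upper side. Even at that height its top would be about 56 mm, still below the 60 mm rim.

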